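# Work the stuck sample tube out of its steel block

### The job

The tall sample tube has seized in its steel block: a straight pull only lifts the block with it. Work the tube free by twisting it back and forth while drawing it gently up a little at a time, without jerking it and keeping the block down in its tray, then lower the tube into the empty white pot, its foot well down inside, and let go. Leave the short tube standing in its own block.

Things in the scene. Friction and masses are not known exactly. Their poses are not given: they have to be found in the camera images.
- tall_tube: The stuck sample tube: clear, 16 mm diameter, with a round red cap (24 mm diameter, the top 24 mm of its length); 118 mm long in all, 20 g. Origin at the centre of its foot, z up along it. It stands upright in a steel block, foot 12 mm and cap top 130 mm above the table. Any grip across the cap will do; to turn it takes about 0.2 N m, so grip firmly (40 N or more).
- mouth (a point): Centre of the top of the stuck tube's block: bare steel, 64 x 64 mm, top 54 mm above the table, in a black tray 90 x 90 mm, 16 mm high. Inside, sprung pads clamp the tube: a straight pull meets 20 to 25 N. While it is being turned, either way, it slides up easily: 4 mm for each 60 degrees. The pads let go when it has risen 26 mm; its foot leaves the mouth after 42 mm.
- block_a (a joint): How far the stuck tube's block is lifted out of its tray, m: 0 is fully down. It weighs 15 N, less than the tube's hold, so a straight pull lifts it. It can only move straight up (60 mm); the tray keeps it from turning or sliding, and it drops back by its weight when the tube slips. It must not rise 15 mm.
- pot: The empty white plastic pot, open at the top: 70 mm high, 72 mm across the rim, narrower at the foot, wall 3 mm, 150 g, loose on the table. Origin at the centre of its underside, z up; its inner floor is about 5 mm above. A second, like pot, full of tubes, is a bystander.
- short_tube: The short sample tube, to be left alone: like the tall one but 82 mm long, standing loose in a second such block and tray; cap top 94 mm above the table. Origin at the centre of its foot.
Not all that is in view belongs to the job. What is shaped like the part that bears mouth but blue is not meant.

How it is judged (in metres and radians):
On the way, in this order (a step that is already met when the one before it is completed fails the run):
1. the tall tube is clear of its block, which is down in its tray (height (world z) of tall_tube above 0.062 m and value of joint block_a below 0.005 m), for 0.1 s.
2. the tall tube, still held, has its foot well down in the empty pot (horizontal distance between tall_tube and pot below 0.034 m and z of tall_tube in the frame of pot below 0.045 m and contact force between the fingers and tall_tube above 0.5 N), for 0.1 s.
At the end, for the whole second after the job is handed in: Tall tube at rest cap up in the empty pot (tilt under 45 degrees), foot under 20 mm above the pot's underside and 34 mm of its axis; pot upright (8 degrees); the tall tube's block down in its tray (5 mm); short tube within 15 mm of its start (horizontal distance between tall_tube and pot below 0.034 m and z of tall_tube in the frame of pot below 0.02 m and angle between tall_tube's own z axis and vertical below 0.8 rad and angle between pot's own z axis and vertical below 0.15 rad and linear speed of tall_tube below 0.03 m/s and value of joint block_a below 0.005 m and distance of short_tube from where it was at the start of the episode below 0.015 m); the robot touches nothing.
It fails at once if the tall tube's block is lifted 15 mm or more in its tray (value of joint block_a above 0.015 m).
It fails at once if the short tube is moved by more than 15 mm (distance of short_tube from where it was at the start of the episode above 0.015 m).
It fails at once if the tall tube is jerked (faster than 0.35 m/s) while in its block (linear speed of tall_tube above 0.35 m/s and horizontal distance between tall_tube and mouth below 0.03 m and height (world z) of tall_tube below 0.055 m).
It also fails if it takes over 64 s, if anything falls off the work surface, if the arm or the gripper's body presses on something with over 40 N, if the wrist force passes 120 N, or if a joint passes its speed limit or range.

### The arm

A 6-joint arm with a two-finger parallel gripper is mounted at the origin on the work surface. World frame = base frame: x ahead of the robot, y to its left, z up, the work surface at z = 0. Lengths are in m, angles in degrees, forces in N, time in s.
With the tool pointing down it reaches from about 0.4 to 0.825 m from the base axis. Payload 7 kg.
Tool frame: the origin (TCP) lies between the finger pads; the fingertips stand 22 mm ahead of it and the grasp point (between the pads) lies 3 mm ahead of it; z points along the fingers, y is the line along which they close (so a half turn about z gives the same grasp; the last joint's range is limited). The gripper opens to 88 mm and grips with 3 to 60 N. Pads are 19 mm wide; open, the fingers measure 130 mm over their backs; the gripper's body (78 mm by 193 mm) begins 47 mm behind the grasp point.
Start: joints at [93.627, 20.546, 0.682, 0, -70.136, -16.507], TCP at [0.15, 0.658, 0.249] pointing down, gripper open.
Joint ranges: [-176.03, 176.03], [-82.01, 121.73], [-58.28, 71.71], [-173.87, 95.51], [-174.79, -0.11], [-173.66, 173.66]. Speed limits (degrees/s): [136.94, 136.94, 172.46, 180, 180, 180].

### API

Orientations are given as [roll, pitch, yaw] about the fixed x, y, z axes, in that order (R = Rz(yaw) Ry(pitch) Rx(roll)).
In Python, from plant import ctrl gives the robot as it stands.
- The arm moves only by the tool apply_moves, never from a script. Its argument "targets" is a list of rows, each an object with "travel": the shift along the tool's x, y, z in mm, a list of three; "roll": the turn about the tool's z in degrees; "jaw": the finger opening in mm, from 0 to 87.6. In form: [{"travel": [tx, ty, tz], "roll": roll, "jaw": jaw}, ...]. A call has 1 to 10 rows; each row shifts and turns the commanded pose from where the row before left it, along the tool's axes as they then stand; what a row does not reach is not made up. A row lasts 1/10 s, in which the tool goes at most 50 mm and 8.59 degrees, less where a joint would pass 70% of its speed; a pose out of reach is approached as far as the arm can. A call with a gripper value outside its range is refused whole. The fingers move at their own pace and stop on an object; the grip force is fixed at half the most. Time passes only in rows, so rows that do not move let the fingers close. It gives the time, the measured TCP pose, the force, the opening and the grip force at its end, in the units of the state.
- ctrl.get_obs(): the state, without advancing time (a new reading comes with each control period).
- ctrl.snapshot(name): name is "scene" or "top"; returns the picture (384x512x3 uint8, red, green, blue); there is no depth.
- ctrl.calibration(name): a dict with "K" (3x3 intrinsics, pixels), "dist_coeffs" ([k1, k2, p1, p2, k3] as OpenCV has them; the pictures are not rectified), "extrinsics" (4x4, takes a point from camera to world coordinates). Camera axes: x right, y down, z forward; pixel columns grow to the right and rows downward; lengths in m; the calibration is good to about 2 mm. A picture is of the moment at which its call begins. calibration takes no time and is no camera call.
- ctrl.close_job(): hands the job in; it is judged then, once.
The state is a dict: "clock": time; "joint_pos": joint angles; "qvel": joint speeds; "tau": joint torques, N m; "tool_pos": TCP position; "orientation": TCP orientation; "force": force on the tool from outside, world axes, zero at the start; "moment": the same for the moment, N m; "opening": finger opening in m; "gripper_force": force on a finger pad.
Only numpy, scipy, OpenCV 4.12 (cv2) and the standard library are available. Lean on these libraries where they do the work, as an engineer would, in place of code of your own. Each camera call takes 0.05 s, during which the arm holds its last target. There are 200 camera calls.

## Working session

There is one attempt and no reset: what is moved stays moved. The work goes in short steps, Python scripts to look and compute and a tool call to move; the robot and the scene stay as the last step left them, time stands still between calls to the robot, and variables do not carry over. Pictures are saved under pics/ and viewed, at most 10 in all, crops included, and the job is handed in when it is done.

Besides the shell and the picture viewer there is one more tool, called after "Call:" in YAML: its name, and indented under it one key for each argument. apply_moves: Moves the arm, as the interface text tells. Its arguments: {"type":"object","properties":{"targets":{"type":"array","items":{"type":"object","properties":{"travel":{"type":"array","items":{"type":"number"}},"roll":{"type":"number"},"jaw":{"type":"number"}}}}},"required":["targets"]}

```bash
mkdir -p pics; cat > h.py <<'E'
import numpy as np, cv2
from plant import ctrl
def save(n,f):
    im=ctrl.snapshot(n); cv2.imwrite(f,im[:,:,::-1]); return im
def at_z(n,uv,z):
    c=ctrl.calibration(n);K=np.array(c["K"]);T=np.array(c["extrinsics"])
    p=cv2.undistortPoints(np.array(uv,float).reshape(-1,1,2),K,np.array(c["dist_coeffs"])).reshape(-1,2)
    d=np.c_[p,np.ones(len(p))]@T[:3,:3].T; o=T[:3,3]
    return o+d*((np.array(z)-o[2])/d[:,2])[:,None]
def proj(n,P):
    c=ctrl.calibration(n);T=np.linalg.inv(np.array(c["extrinsics"]))
    r,_=cv2.Rodrigues(T[:3,:3]); return cv2.projectPoints(np.array(P,float),r,T[:3,3],np.array(c["K"]),np.array(c["dist_coeffs"]))[0].reshape(-1,2)
E
python3 - <<'E'
from h import *
a=save("top","pics/top.png");b=save("scene","pics/scene.png")
for n in("top","scene"): print(np.round(np.array(ctrl.calibration(n)["extrinsics"]),3))
o=ctrl.get_obs();print(o)
E
```

```text
[[ 0.018 -0.991  0.131  0.333]
 [-1.    -0.016  0.018 -0.012]
 [-0.016 -0.131 -0.991  1.114]
 [ 0.     0.     0.     1.   ]]
[[ 0.337  0.803 -0.492  0.846]
 [ 0.941 -0.292  0.168 -0.13 ]
 [-0.008 -0.52  -0.854  0.735]
 [ 0.     0.     0.     1.   ]]
{'clock': 0.1, 'joint_pos': array([ 9.36273878e+01,  2.05892294e+01,  6.40254266e-01, -1.88574903e-02,
       -7.01362231e+01, -1.65077405e+01]), 'qvel': array([-0.09824886, -0.0866729 ,  0.13819207,  0.06399408, -0.01947537,
        0.0090366 ]), 'tau': array([-1.58536190e-03, -5.84163845e+01,  2.93746966e+01,  7.01535702e+00,
        1.01955087e-02, -4.50017239e-05]), 'tool_pos': array([0.15038468, 0.65762561, 0.24770075]), 'orientation': array([ 1.79913276e+02, -7.21357568e-03, -1.28867680e+01]), 'force': array([ 0.34808072, -1.1549901 , -0.9052183 ]), 'moment': array([-0.03773369, -0.00482193,  0.00237463]), 'gripper_force': 0.0, 'opening': 0.08755985857485}
```

View pics/top.png

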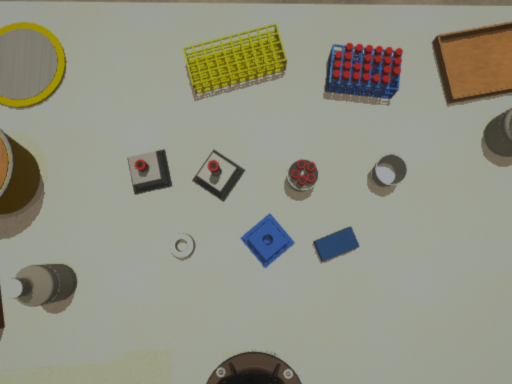

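View pics/scene.png

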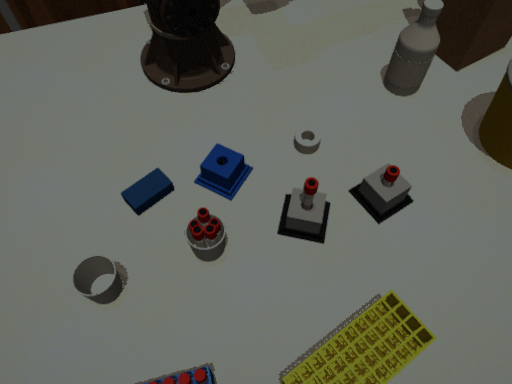

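Scene view: the two candidate stuck tubes are the steel block at scene (305,210), cap (311,186) (top: cap (214,166)), with clear tube visible above the block, and the one at scene (385,190), cap (392,172) (top: cap (141,165)), with its cap sitting almost on the block. The first is the tall one. The blue one is not meant. The empty pot is at top (388,172) / scene (97,278), and the pot at top (303,175) is full of tubes. I'll confirm in one enlarged crop and triangulate.

```bash
python3 - <<'E'
from h import *
t=cv2.imread("pics/top.png");s=cv2.imread("pics/scene.png")
c=[cv2.resize(x,(400,300),interpolation=cv2.INTER_CUBIC) for x in(t[130:205,120:220+0],s[155:245,270:390],t[142:202,350:430],s[245:311,55:143])]
cv2.imwrite("pics/crop.png",np.vstack([np.hstack(c[:2]),np.hstack(c[2:])]))
def red(im,box):
    x0,y0,x1,y1=box;h=cv2.cvtColor(im[y0:y1,x0:x1],cv2.COLOR_BGR2HSV)
    m=((h[...,0]<8)|(h[...,0]>172))&(h[...,1]>150)&(h[...,2]>50)
    v,u=np.nonzero(m);return np.array([u.mean()+x0,v.mean()+y0]),u.min()+x0,u.max()+x0,v.min()+y0,v.max()+y0
A={"tall":((200,150,232,185),(298,170,325,202)),"short":((128,150,160,180),(378,160,405,188))}
from scipy.optimize import least_squares
for k,(bt,bs) in A.items():
    rt,rs=red(t,bt),red(s,bs);print(k,rt,rs)
    f=lambda P:np.r_[proj("top",P[None])[0]-rt[0],proj("scene",P[None])[0]-rs[0]]
    r=least_squares(f,[.5,.1,.1]);print(r.x,r.fun)
E
```

```text
tall (array([213.18032787, 165.80327869]), np.int64(208), np.int64(218), np.int64(161), np.int64(170)) (array([311.12222222, 183.68888889]), np.int64(305), np.int64(317), np.int64(178), np.int64(193))
[0.51618286 0.09315683 0.12405133] [ 0.33925572  0.13343332  0.29294641 -0.02633794]
short (array([140.21666667, 164.71666667]), np.int64(135), np.int64(145), np.int64(160), np.int64(169)) (array([392.80769231, 170.87179487]), np.int64(387), np.int64(399), np.int64(166), np.int64(176))
[0.52270239 0.25690665 0.08890024] [ 0.19465674  0.10699831  0.17874672 -0.0131784 ]
```

View pics/crop.png

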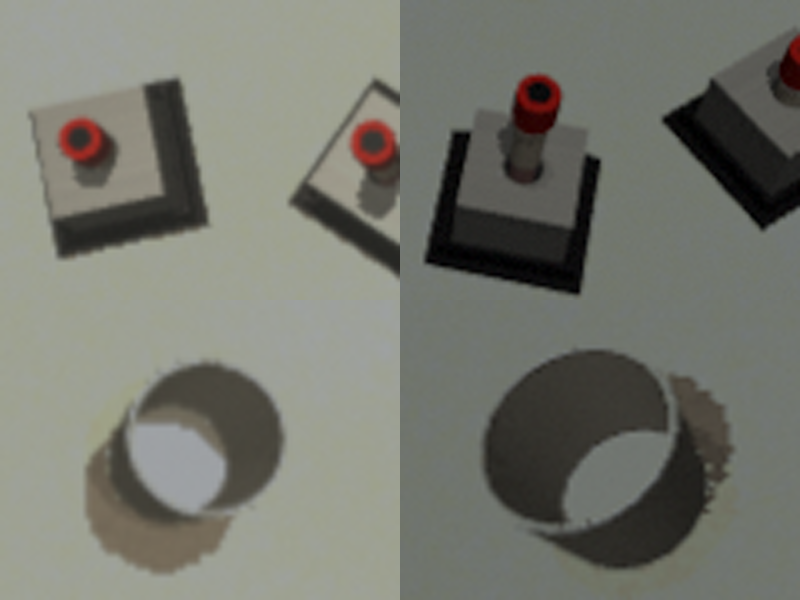

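```bash
python3 - <<'E'
from h import *
from scipy.optimize import least_squares
def tri(a,b):
    f=lambda P:np.r_[proj("top",P[None])[0]-a,proj("scene",P[None])[0]-b]
    r=least_squares(f,[.5,.1,.1]);return r.x.round(4),r.fun.round(2)
print("pot rim tri",tri((391.1,169.5),(94.3,276)))
print("pot rim z.07",at_z("top",[(391.1,169.5),(375.6,169.5),(406.6,169.5)],.07),at_z("scene",[(94.3,276)],.07))
print("bottle cap",tri((11,288),(432,6)))
print("full pot",at_z("top",[(303,175)],.07),"amber jar rim?",at_z("top",[(10,170)],.1), at_z("top",[(505,135)],.1))
print("mouth: block top corners mean (scene)", at_z("scene",[(305,205)],.054))
# cap top circle via top view
print("cap",at_z("top",[(213.2,165.8)],.128),at_z("scene",[(311.1,183.7)],.122))
o=ctrl.get_obs();print(o["tool_pos"],o["orientation"])
E
```

```text
pot rim tri (array([ 0.5256, -0.296 ,  0.0622]), array([ 0.3 ,  0.  ,  0.21, -0.03]))
pot rim z.07 [[ 0.52418405 -0.29322256  0.07      ]
 [ 0.52366008 -0.25919916  0.07      ]
 [ 0.52470747 -0.32721125  0.07      ]] [[ 0.52927162 -0.29437533  0.07      ]]
bottle cap (array([0.2599, 0.4584, 0.1997]), array([ 1.69,  1.1 ,  1.96, -0.09]))
full pot [[ 0.50888094 -0.09943574  0.07      ]] amber jar rim? [[0.50493344 0.53713907 0.1       ]] [[ 0.59786422 -0.53069941  0.1       ]]
mouth: block top corners mean (scene) [[0.51707635 0.08857456 0.054     ]]
cap [[0.51573399 0.09341633 0.128     ]] [[0.51496069 0.09336709 0.122     ]]
[0.15038468 0.65762561 0.24770075] [ 1.79913276e+02 -7.21357568e-03 -1.28867680e+01]
```

Call:
apply_moves:
  targets:
    - {"travel": [0,0,-20],"roll": 0,"jaw": 87.6}
    - {"travel": [0,0,-40],"roll": 0,"jaw": 87.6}
    - {"travel": [0,0,-20],"roll": 0,"jaw": 87.6}
    - {"travel": [16,15.6,0],"roll": 0,"jaw": 87.6}
    - {"travel": [32,31.2,0],"roll": 0,"jaw": 87.6}
    - {"travel": [32,31.2,0],"roll": 0,"jaw": 87.6}
    - {"travel": [32,31.2,0],"roll": 0,"jaw": 87.6}
    - {"travel": [32,31.2,0],"roll": 0,"jaw": 87.6}
    - {"travel": [32,31.2,0],"roll": 0,"jaw": 87.6}
    - {"travel": [32,31.2,0],"roll": 0,"jaw": 87.6}

```text
clock: 1.1
tool_pos: [0.3085, 0.4121, 0.3284]
orientation: [180.0, 0.0, -12.9]
force: [1.4, 1.1, -0.3]
opening: 0.0874
gripper_force: 0.0
```

Call:
apply_moves:
  targets:
    - {"travel": [32,31.2,0],"roll": 0,"jaw": 87.6}
    - {"travel": [32,31.2,0],"roll": 0,"jaw": 87.6}
    - {"travel": [32,31.2,0],"roll": 0,"jaw": 87.6}
    - {"travel": [32,31.2,0],"roll": 0,"jaw": 87.6}
    - {"travel": [32,31.2,0],"roll": 0,"jaw": 87.6}
    - {"travel": [32,31.2,0],"roll": 0,"jaw": 87.6}
    - {"travel": [32,31.2,0],"roll": 0,"jaw": 87.6}
    - {"travel": [32,31.2,0],"roll": 0,"jaw": 87.6}
    - {"travel": [16,15.6,0],"roll": 0,"jaw": 87.6}
    - {"travel": [0,0,0],"roll": 0,"jaw": 87.6}

```text
clock: 2.1
tool_pos: [0.5149, 0.0924, 0.3278]
orientation: [179.9, 0.1, -13.1]
force: [-1.7, -0.4, 0.0]
opening: 0.0878
gripper_force: 0.0
```

Call:
apply_moves:
  targets:
    - {"travel": [0,0,0],"roll": 8,"jaw": 87.6}
    - {"travel": [0,0,0],"roll": 8,"jaw": 87.6}
    - {"travel": [0,0,0],"roll": 8,"jaw": 87.6}
    - {"travel": [0,0,0],"roll": 8,"jaw": 87.6}
    - {"travel": [0,0,0],"roll": 8,"jaw": 87.6}
    - {"travel": [0,0,0],"roll": 8,"jaw": 87.6}
    - {"travel": [0,0,0],"roll": 8,"jaw": 87.6}
    - {"travel": [0,0,0],"roll": 8,"jaw": 87.6}
    - {"travel": [0,0,0],"roll": 8,"jaw": 87.6}
    - {"travel": [0,0,0],"roll": 8,"jaw": 87.6}

```text
clock: 3.1
tool_pos: [0.5136, 0.0953, 0.3283]
orientation: [180.0, -0.0, -93.2]
force: [0.1, 0.6, -0.5]
opening: 0.0875
gripper_force: 0.0
```

```bash
cat > st.py <<'E'
from h import *
import sys
o=ctrl.get_obs()
print({k:np.round(o[k],4) for k in("clock","joint_pos","tool_pos","orientation","force","moment","opening","gripper_force")})
y=np.radians(o["orientation"][2])
for n,g in(("tall",(.515,.0933)),("pot",(.5256,-.2945))):
    d=(np.array(g)-o["tool_pos"][:2])*1000
    print(n,"tool dx,dy",d@[np.cos(y),np.sin(y)],d@[np.sin(y),-np.cos(y)])
E
python3 st.py
```

```text
{'clock': np.float64(3.1), 'joint_pos': array([ 3.20427e+01,  3.52040e+00, -1.08247e+01, -1.81000e-02,
       -7.56801e+01, -3.52180e+01]), 'tool_pos': array([0.5136, 0.0953, 0.3283]), 'orientation': array([ 1.799693e+02, -2.000000e-04, -9.317990e+01]), 'force': array([ 0.0504,  0.6378, -0.5359]), 'moment': array([ 0.0719, -0.0397, -0.0249]), 'opening': np.float64(0.0875), 'gripper_force': np.float64(0.0)}
tall tool dx,dy 1.9335740462296835 -1.5208138020335866
pot tool dx,dy 388.5484898686675 -33.616091704075586
```

Call:
apply_moves:
  targets:
    - {"travel": [1,-2,20],"roll": 0,"jaw": 87.6}
    - {"travel": [0.4,0,40],"roll": 0,"jaw": 87.6}
    - {"travel": [0,0,40],"roll": 0,"jaw": 87.6}
    - {"travel": [0,0,40],"roll": 0,"jaw": 87.6}
    - {"travel": [0,0,30],"roll": 0,"jaw": 87.6}
    - {"travel": [0,0,20],"roll": 0,"jaw": 87.6}
    - {"travel": [0,0,10],"roll": 0,"jaw": 87.6}
    - {"travel": [0,0,6],"roll": 0,"jaw": 87.6}
    - {"travel": [0,0,0],"roll": 0,"jaw": 87.6}
    - {"travel": [0,0,0],"roll": 0,"jaw": 87.6}

```text
clock: 4.1
tool_pos: [0.5166, 0.0937, 0.1235]
orientation: [-179.9, 0.0, -92.9]
force: [-0.0, -0.6, -0.2]
opening: 0.0879
gripper_force: 0.0
```

```bash
python3 - <<'E'
from h import *
s=save("scene","pics/s2.png");t=save("top","pics/t2.png")
f=lambda a:cv2.resize(a[:,:,::-1],(400,400),interpolation=cv2.INTER_CUBIC)
cv2.imwrite("pics/c2.png",np.hstack([f(s[130:250,250:370]),f(t[105:225,155:275])]))
E
python3 st.py
```

```text
{'clock': np.float64(4.2), 'joint_pos': array([ 3.17054e+01,  1.33073e+01, -2.77658e+01,  1.06000e-02,
       -4.88189e+01, -3.45850e+01]), 'tool_pos': array([0.5166, 0.0936, 0.1236]), 'orientation': array([-1.799065e+02,  5.480000e-02, -9.287260e+01]), 'force': array([-0.2767,  0.3168, -0.276 ]), 'moment': array([ 0.081 , -0.0551, -0.0094]), 'opening': np.float64(0.0879), 'gripper_force': np.float64(0.0)}
tall tool dx,dy 0.3772841765538211 1.5448525073405617
pot tool dx,dy 387.15877337071606 -28.476466863169044
```

View pics/c2.png

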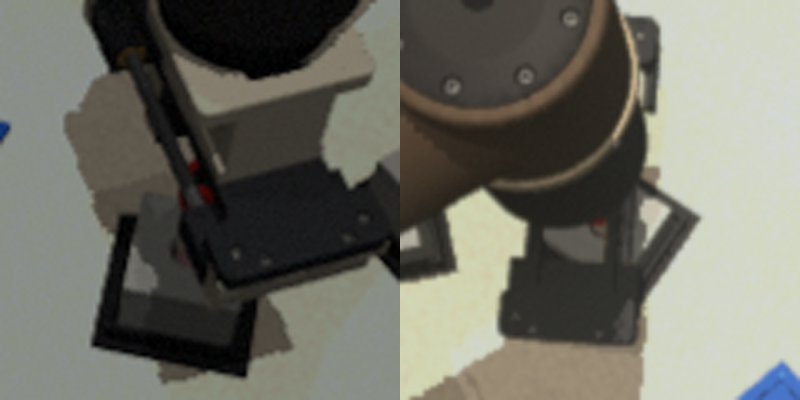

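The crop shows the red cap at about crop pixel (195,180), between the fingers and just above the block. Closing.

Call:
apply_moves:
  targets:
    - {"travel": [0,0,2],"roll": 0,"jaw": 60}
    - {"travel": [0,0,0],"roll": 0,"jaw": 40}
    - {"travel": [0,0,0],"roll": 0,"jaw": 28}
    - {"travel": [0,0,0],"roll": 0,"jaw": 20}
    - {"travel": [0,0,0],"roll": 0,"jaw": 0}
    - {"travel": [0,0,0],"roll": 0,"jaw": 0}
    - {"travel": [0,0,0],"roll": 0,"jaw": 0}
    - {"travel": [0,0,0],"roll": 0,"jaw": 0}
    - {"travel": [0,0,0],"roll": 0,"jaw": 0}
    - {"travel": [0,0,0],"roll": 0,"jaw": 0}

```text
clock: 5.2
tool_pos: [0.5159, 0.0932, 0.1205]
orientation: [180.0, -0.0, -92.9]
force: [-0.6, 0.2, 0.7]
opening: 0.0235
gripper_force: 30.0
```

```bash
python3 st.py
```

```text
{'clock': np.float64(5.2), 'joint_pos': array([ 3.17039e+01,  1.35275e+01, -2.79586e+01, -7.00000e-03,
       -4.85322e+01, -3.45813e+01]), 'tool_pos': array([0.5159, 0.0932, 0.1205]), 'orientation': array([ 1.79982e+02, -6.10000e-03, -9.28821e+01]), 'force': array([-0.6298,  0.1862,  0.728 ]), 'moment': array([ 0.1489,  0.3474, -0.0364]), 'opening': np.float64(0.0235), 'gripper_force': np.float64(30.0002)}
tall tool dx,dy -0.011445266599942433 0.8599779956642043
pot tool dx,dy 386.7650747886896 -29.22529305048319
```

Call:
apply_moves:
  targets:
    - {"travel": [0,0,0],"roll": 4,"jaw": 0}
    - {"travel": [0,0,0],"roll": 8,"jaw": 0}
    - {"travel": [0,0,-0.3],"roll": 8,"jaw": 0}
    - {"travel": [0,0,-0.4],"roll": 8,"jaw": 0}
    - {"travel": [0,0,-0.4],"roll": 8,"jaw": 0}
    - {"travel": [0,0,-0.4],"roll": 8,"jaw": 0}
    - {"travel": [0,0,-0.4],"roll": 8,"jaw": 0}

```text
clock: 5.9
tool_pos: [0.5154, 0.0929, 0.1215]
orientation: [180.0, -0.1, -145.2]
force: [1.5, -1.0, -6.5]
opening: 0.0237
gripper_force: 30.0
```

```bash
python3 st.py
```

```text
{'clock': np.float64(5.9), 'joint_pos': array([ 3.16906e+01,  1.34537e+01, -2.78992e+01, -1.86000e-02,
       -4.87402e+01, -8.69078e+01]), 'tool_pos': array([0.5154, 0.0929, 0.1215]), 'orientation': array([ 1.799811e+02, -9.220000e-02, -1.452295e+02]), 'force': array([ 1.4589, -0.9597, -6.4606]), 'moment': array([-0.4625, -0.7926,  0.0383]), 'opening': np.float64(0.0237), 'gripper_force': np.float64(29.9927)}
tall tool dx,dy 0.09631697685775631 0.5620791118175804
pot tool dx,dy 212.54783756335897 -324.0385237842391
```

Call:
apply_moves:
  targets:
    - {"travel": [0,0,0],"roll": -4,"jaw": 0}
    - {"travel": [0,0,-0.2],"roll": -8,"jaw": 0}
    - {"travel": [0,0,-0.4],"roll": -8,"jaw": 0}
    - {"travel": [0,0,-0.4],"roll": -8,"jaw": 0}
    - {"travel": [0,0,-0.4],"roll": -8,"jaw": 0}
    - {"travel": [0,0,-0.4],"roll": -8,"jaw": 0}
    - {"travel": [0,0,-0.4],"roll": -8,"jaw": 0}
    - {"travel": [0,0,-0.4],"roll": -8,"jaw": 0}
    - {"travel": [0,0,-0.4],"roll": -8,"jaw": 0}

```text
clock: 6.8
tool_pos: [0.5155, 0.0932, 0.1242]
orientation: [179.9, 0.0, -76.6]
force: [1.5, 0.7, -10.6]
opening: 0.0231
gripper_force: 30.0
```

```bash
python3 st.py; python3 - <<'E'
from h import *
s=save("scene","pics/s3.png")
cv2.imwrite("pics/c3.png",cv2.resize(s[150:250,265:365,::-1],(500,500),interpolation=cv2.INTER_CUBIC))
E
```

```text
{'clock': np.float64(6.8), 'joint_pos': array([ 31.7006,  13.2645, -27.7017,  -0.052 , -49.1032, -18.2555]), 'tool_pos': array([0.5155, 0.0932, 0.1242]), 'orientation': array([ 1.799218e+02,  1.550000e-02, -7.658900e+01]), 'force': array([  1.4601,   0.692 , -10.613 ]), 'moment': array([ 0.2843, -0.9544, -0.0768]), 'opening': np.float64(0.0231), 'gripper_force': np.float64(29.996)}
tall tool dx,dy -0.1842484882705188 0.44094704122899286
pot tool dx,dy 379.49944236014744 80.0744506921606
```

View pics/c3.png

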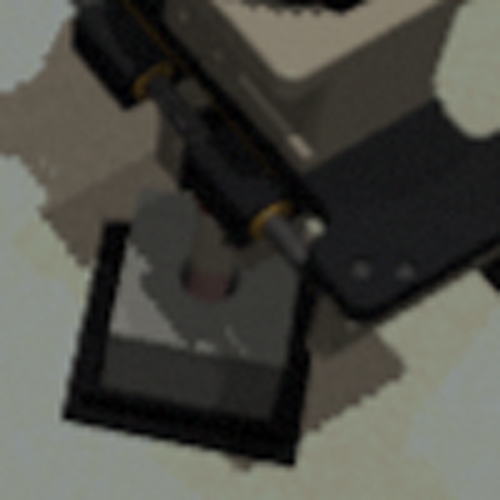

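The block is still fully down in its tray, with the tube visible at the mouth at about crop (208,285). The force is building, so I'll turn without lifting to see whether it relaxes.

Call:
apply_moves:
  targets:
    - {"travel": [0,0,0],"roll": -6,"jaw": 0}
    - {"travel": [0,0,0],"roll": -6,"jaw": 0}
    - {"travel": [0,0,0],"roll": -6,"jaw": 0}
    - {"travel": [0,0,0],"roll": -6,"jaw": 0}

```text
clock: 7.25
tool_pos: [0.5157, 0.0932, 0.1249]
orientation: [180.0, 0.0, -52.8]
force: [1.4, 0.2, -3.4]
opening: 0.0234
gripper_force: 30.0
```

```bash
python3 st.py
```

```text
{'clock': np.float64(7.25), 'joint_pos': array([ 3.17005e+01,  1.32158e+01, -2.76646e+01, -2.54000e-02,
       -4.91596e+01,  5.48700e+00]), 'tool_pos': array([0.5157, 0.0932, 0.1249]), 'orientation': array([ 1.799621e+02,  2.300000e-02, -5.282920e+01]), 'force': array([ 1.397 ,  0.2453, -3.3657]), 'moment': array([ 0.2459, -0.1682, -0.0094]), 'opening': np.float64(0.0234), 'gripper_force': np.float64(29.9989)}
tall tool dx,dy -0.49046892390684954 0.5135475319843652
pot tool dx,dy 314.92761706033946 226.37330719278495
```

Force relaxed from 10.6 to 3.4 N, so the tube slides up as it turns. Carrying on.

Call:
apply_moves:
  targets:
    - {"travel": [0,0,-0.4],"roll": -8,"jaw": 0}
    - {"travel": [0,0,-0.4],"roll": -8,"jaw": 0}
    - {"travel": [0,0,-0.4],"roll": -8,"jaw": 0}
    - {"travel": [0,0,-0.4],"roll": -8,"jaw": 0}
    - {"travel": [0,0,-0.4],"roll": -8,"jaw": 0}
    - {"travel": [0,0,-0.4],"roll": -8,"jaw": 0}
    - {"travel": [0,0,-0.4],"roll": -8,"jaw": 0}
    - {"travel": [0,0,-0.4],"roll": -8,"jaw": 0}
    - {"travel": [0,0,-0.2],"roll": -8,"jaw": 0}
    - {"travel": [0,0,0],"roll": -4,"jaw": 0}

```text
clock: 8.25
tool_pos: [0.5152, 0.0932, 0.1279]
orientation: [-180.0, 0.1, 23.2]
force: [0.0, 0.2, -5.4]
opening: 0.0232
gripper_force: 30.0
```

Call:
apply_moves:
  targets:
    - {"travel": [0,0,0],"roll": 4,"jaw": 0}
    - {"travel": [0,0,-0.2],"roll": 8,"jaw": 0}
    - {"travel": [0,0,-0.4],"roll": 8,"jaw": 0}
    - {"travel": [0,0,-0.4],"roll": 8,"jaw": 0}
    - {"travel": [0,0,-0.4],"roll": 8,"jaw": 0}
    - {"travel": [0,0,-0.4],"roll": 8,"jaw": 0}
    - {"travel": [0,0,-0.4],"roll": 8,"jaw": 0}
    - {"travel": [0,0,-0.4],"roll": 8,"jaw": 0}
    - {"travel": [0,0,-0.4],"roll": 8,"jaw": 0}
    - {"travel": [0,0,-0.4],"roll": 8,"jaw": 0}

```text
clock: 9.25
tool_pos: [0.5153, 0.0933, 0.131]
orientation: [179.9, 0.1, -53.4]
force: [2.1, 2.0, -11.7]
opening: 0.0233
gripper_force: 30.0
```

Call:
apply_moves:
  targets:
    - {"travel": [0,0,0],"roll": 8,"jaw": 0}
    - {"travel": [0,0,-0.3],"roll": 8,"jaw": 0}
    - {"travel": [0,0,-0.4],"roll": 8,"jaw": 0}
    - {"travel": [0,0,-0.4],"roll": 8,"jaw": 0}
    - {"travel": [0,0,-0.4],"roll": 8,"jaw": 0}
    - {"travel": [0,0,-0.4],"roll": 8,"jaw": 0}
    - {"travel": [0,0,-0.4],"roll": 8,"jaw": 0}
    - {"travel": [0,0,-0.3],"roll": 8,"jaw": 0}
    - {"travel": [0,0,-0.2],"roll": 8,"jaw": 0}
    - {"travel": [0,0,0],"roll": 4,"jaw": 0}

```text
clock: 10.25
tool_pos: [0.5154, 0.0929, 0.1341]
orientation: [180.0, -0.1, -129.4]
force: [1.9, -0.3, -7.1]
opening: 0.0231
gripper_force: 30.0
```

Call:
apply_moves:
  targets:
    - {"travel": [0,0,0],"roll": -4,"jaw": 0}
    - {"travel": [0,0,-0.2],"roll": -8,"jaw": 0}
    - {"travel": [0,0,-0.4],"roll": -8,"jaw": 0}
    - {"travel": [0,0,-0.4],"roll": -8,"jaw": 0}
    - {"travel": [0,0,-0.4],"roll": -8,"jaw": 0}
    - {"travel": [0,0,-0.4],"roll": -8,"jaw": 0}
    - {"travel": [0,0,-0.4],"roll": -8,"jaw": 0}
    - {"travel": [0,0,-0.4],"roll": -8,"jaw": 0}
    - {"travel": [0,0,-0.2],"roll": -8,"jaw": 0}
    - {"travel": [0,0,-0.2],"roll": -8,"jaw": 0}

```text
clock: 11.25
tool_pos: [0.5154, 0.0932, 0.137]
orientation: [179.9, 0.1, -52.8]
force: [0.8, 1.6, -9.3]
opening: 0.0233
gripper_force: 30.0
```

Call:
apply_moves:
  targets:
    - {"travel": [0,0,-0.3],"roll": -8,"jaw": 0}
    - {"travel": [0,0,-0.4],"roll": -8,"jaw": 0}
    - {"travel": [0,0,-0.4],"roll": -8,"jaw": 0}
    - {"travel": [0,0,-0.4],"roll": -8,"jaw": 0}
    - {"travel": [0,0,-0.4],"roll": -8,"jaw": 0}
    - {"travel": [0,0,-0.4],"roll": -8,"jaw": 0}
    - {"travel": [0,0,-0.4],"roll": -8,"jaw": 0}
    - {"travel": [0,0,-0.2],"roll": -8,"jaw": 0}
    - {"travel": [0,0,-0.2],"roll": -8,"jaw": 0}
    - {"travel": [0,0,0],"roll": -4,"jaw": 0}

```text
clock: 12.25
tool_pos: [0.515, 0.0932, 0.14]
orientation: [-180.0, 0.1, 23.2]
force: [-0.7, 1.4, -8.2]
opening: 0.0236
gripper_force: 30.0
```

Call:
apply_moves:
  targets:
    - {"travel": [0,0,0],"roll": 4,"jaw": 0}
    - {"travel": [0,0,-0.2],"roll": 8,"jaw": 0}
    - {"travel": [0,0,-0.4],"roll": 8,"jaw": 0}
    - {"travel": [0,0,-0.4],"roll": 8,"jaw": 0}
    - {"travel": [0,0,-0.4],"roll": 8,"jaw": 0}
    - {"travel": [0,0,-0.4],"roll": 8,"jaw": 0}
    - {"travel": [0,0,-0.4],"roll": 8,"jaw": 0}
    - {"travel": [0,0,-0.4],"roll": 8,"jaw": 0}
    - {"travel": [0,0,-0.2],"roll": 8,"jaw": 0}
    - {"travel": [0,0,-0.2],"roll": 8,"jaw": 0}

```text
clock: 13.25
tool_pos: [0.5151, 0.0933, 0.1427]
orientation: [179.9, 0.1, -53.4]
force: [1.3, 1.7, -10.6]
opening: 0.0235
gripper_force: 30.0
```

Call:
apply_moves:
  targets:
    - {"travel": [0,0,-0.3],"roll": 8,"jaw": 0}
    - {"travel": [0,0,-0.4],"roll": 8,"jaw": 0}
    - {"travel": [0,0,-0.4],"roll": 8,"jaw": 0}
    - {"travel": [0,0,-0.4],"roll": 8,"jaw": 0}
    - {"travel": [0,0,-0.4],"roll": 8,"jaw": 0}
    - {"travel": [0,0,-0.4],"roll": 8,"jaw": 0}
    - {"travel": [0,0,-0.4],"roll": 8,"jaw": 0}
    - {"travel": [0,0,-0.2],"roll": 8,"jaw": 0}
    - {"travel": [0,0,-0.2],"roll": 8,"jaw": 0}
    - {"travel": [0,0,0],"roll": 4,"jaw": 0}

```text
clock: 14.25
tool_pos: [0.5161, 0.0933, 0.1473]
orientation: [-180.0, -0.0, -129.3]
force: [0.4, 0.8, 0.5]
opening: 0.0235
gripper_force: 30.0
```

Call:
apply_moves:
  targets:
    - {"travel": [0,0,0],"roll": -4,"jaw": 0}
    - {"travel": [0,0,-0.2],"roll": -8,"jaw": 0}
    - {"travel": [0,0,-0.4],"roll": -8,"jaw": 0}
    - {"travel": [0,0,-0.4],"roll": -8,"jaw": 0}
    - {"travel": [0,0,-0.4],"roll": -8,"jaw": 0}
    - {"travel": [0,0,-0.4],"roll": -8,"jaw": 0}
    - {"travel": [0,0,-0.4],"roll": -8,"jaw": 0}
    - {"travel": [0,0,-0.4],"roll": -8,"jaw": 0}
    - {"travel": [0,0,-0.4],"roll": -8,"jaw": 0}
    - {"travel": [0,0,0],"roll": -4,"jaw": 0}

```text
clock: 15.25
tool_pos: [0.5162, 0.0933, 0.1505]
orientation: [-180.0, -0.0, -56.7]
force: [0.4, 0.2, -0.7]
opening: 0.0233
gripper_force: 30.0
```

```bash
python3 st.py; python3 - <<'E'
from h import *
s=save("scene","pics/s4.png")
cv2.imwrite("pics/c4.png",cv2.resize(s[130:250,255:375,::-1],(480,480),interpolation=cv2.INTER_CUBIC))
E
```

```text
{'clock': np.float64(15.25), 'joint_pos': array([ 3.17026e+01,  1.14949e+01, -2.59411e+01,  1.46000e-02,
       -5.25421e+01,  1.54480e+00]), 'tool_pos': array([0.5162, 0.0933, 0.1505]), 'orientation': array([-1.799784e+02, -1.220000e-02, -5.674370e+01]), 'force': array([ 0.4379,  0.1991, -0.6964]), 'moment': array([ 0.0823,  0.0051, -0.0632]), 'opening': np.float64(0.0233), 'gripper_force': np.float64(29.9994)}
tall tool dx,dy -0.6386764591764611 0.9641272012291897
pot tool dx,dy 329.46249119154766 204.76407596380497
```

View pics/c4.png

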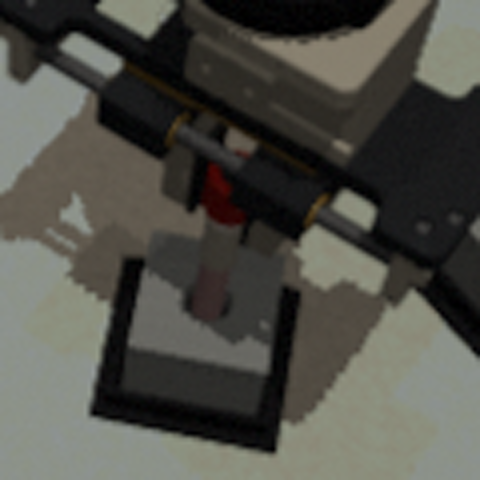

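The force dropped to about 0 N after 30 mm of rise, so the tube is free. In the crop the block is down and the red cap (225,190) is between the fingers. Now drawing it out slowly.

Call:
apply_moves:
  targets:
    - {"travel": [0,0,-2],"roll": 0,"jaw": 0}
    - {"travel": [0,0,-4],"roll": 0,"jaw": 0}
    - {"travel": [0,0,-6],"roll": 0,"jaw": 0}
    - {"travel": [0,0,-8],"roll": 0,"jaw": 0}
    - {"travel": [0,0,-10],"roll": 0,"jaw": 0}
    - {"travel": [0,0,-15],"roll": 0,"jaw": 0}
    - {"travel": [0,0,-25],"roll": 0,"jaw": 0}
    - {"travel": [0,0,-35],"roll": 0,"jaw": 0}
    - {"travel": [0,0,-35],"roll": 0,"jaw": 0}
    - {"travel": [0,0,-28],"roll": 0,"jaw": 0}

```text
clock: 16.3
tool_pos: [0.5162, 0.0932, 0.3215]
orientation: [-179.9, -0.0, -56.9]
force: [0.2, 0.4, -0.5]
opening: 0.0234
gripper_force: 30.0
```

Call:
apply_moves:
  targets:
    - {"travel": [0,0,0],"roll": 0,"jaw": 0}
    - {"travel": [0,0,0],"roll": 0,"jaw": 0}

```text
clock: 16.5
tool_pos: [0.516, 0.0934, 0.3195]
orientation: [-179.9, 0.0, -56.9]
force: [0.1, 0.7, 0.3]
opening: 0.0233
gripper_force: 30.0
```

```bash
python3 st.py; python3 - <<'E'
from h import *
s=save("scene","pics/s5.png");t=save("top","pics/t5.png")
cv2.imwrite("pics/c5.png",np.hstack([s[:,:400,::-1],t[:,:400,::-1]]))
E
```

```text
{'clock': np.float64(16.5), 'joint_pos': array([ 3.17007e+01,  3.85820e+00, -1.15898e+01, -1.49000e-02,
       -7.44242e+01,  1.39800e+00]), 'tool_pos': array([0.516 , 0.0934, 0.3195]), 'orientation': array([-1.798719e+02,  1.120000e-02, -5.690530e+01]), 'force': array([0.0948, 0.6906, 0.2807]), 'moment': array([0.0373, 0.0363, 0.0178]), 'opening': np.float64(0.0233), 'gripper_force': np.float64(29.9999)}
tall tool dx,dy -0.4903561907986551 0.9085727659321179
pot tool dx,dy 330.1843005726729 203.77668601776935
```

View pics/c5.png

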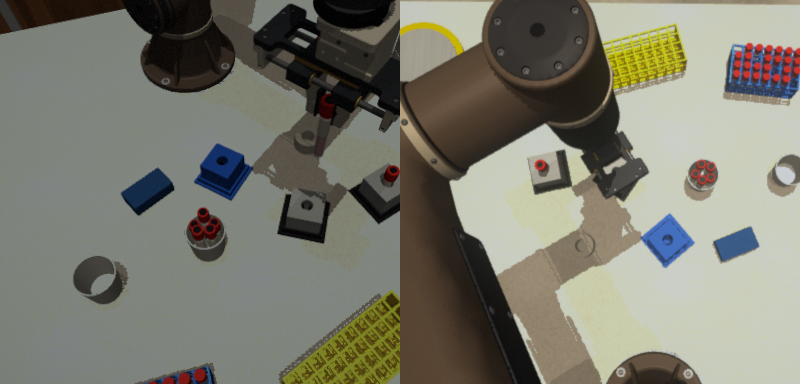

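The tube is out and held vertically (foot at scene (321,155)). The block is down with its hole empty at (305,205), and the short tube is undisturbed. Moving over the pot.

Call:
apply_moves:
  targets:
    - {"travel": [8,5,0],"roll": 0,"jaw": 0}
    - {"travel": [20,12.4,0],"roll": 0,"jaw": 0}
    - {"travel": [34,21,0],"roll": 0,"jaw": 0}
    - {"travel": [34,21,0],"roll": 0,"jaw": 0}
    - {"travel": [34,21,0],"roll": 0,"jaw": 0}
    - {"travel": [34,21,0],"roll": 0,"jaw": 0}
    - {"travel": [34,21,0],"roll": 0,"jaw": 0}
    - {"travel": [34,21,0],"roll": 0,"jaw": 0}
    - {"travel": [34,21,0],"roll": 0,"jaw": 0}
    - {"travel": [34,21,0],"roll": 0,"jaw": 0}

```text
clock: 17.6
tool_pos: [0.5238, -0.2615, 0.3175]
orientation: [179.9, 0.1, -56.9]
force: [1.6, -0.3, -0.6]
opening: 0.0231
gripper_force: 30.0
```

Call:
apply_moves:
  targets:
    - {"travel": [20,12.4,0],"roll": 0,"jaw": 0}
    - {"travel": [10,6,0],"roll": 0,"jaw": 0}
    - {"travel": [0,0,20],"roll": 0,"jaw": 0}
    - {"travel": [0,0,40],"roll": 0,"jaw": 0}
    - {"travel": [0,0,30],"roll": 0,"jaw": 0}
    - {"travel": [0,0,20],"roll": 0,"jaw": 0}
    - {"travel": [0,0,0],"roll": 0,"jaw": 0}
    - {"travel": [0,0,0],"roll": 0,"jaw": 0}

```text
clock: 18.4
tool_pos: [0.5257, -0.2945, 0.2086]
orientation: [180.0, 0.0, -56.8]
force: [-0.1, -0.1, -0.0]
opening: 0.0234
gripper_force: 30.0
```

```bash
python3 st.py; python3 - <<'E'
from h import *
s=save("scene","pics/s6.png");t=save("top","pics/t6.png")
f=lambda a:cv2.resize(a[:,:,::-1],(400,400),interpolation=cv2.INTER_CUBIC)
cv2.imwrite("pics/c6.png",np.hstack([f(s[200:340,30:170]),f(t[100:240,320:460])]))
E
```

```text
{'clock': np.float64(18.4), 'joint_pos': array([-1.06823e+01,  1.54423e+01, -1.20711e+01,  2.91000e-02,
       -6.25209e+01,  4.38196e+01]), 'tool_pos': array([ 0.5257, -0.2945,  0.2086]), 'orientation': array([ 1.799575e+02,  5.100000e-03, -5.684930e+01]), 'force': array([-0.1122, -0.1398, -0.0005]), 'moment': array([ 0.0132, -0.0696,  0.036 ]), 'opening': np.float64(0.0234), 'gripper_force': np.float64(30.0)}
tall tool dx,dy -330.5432249716472 -203.10780951043625
pot tool dx,dy -0.0667538724783342 0.08299256938270913
```

View pics/c6.png

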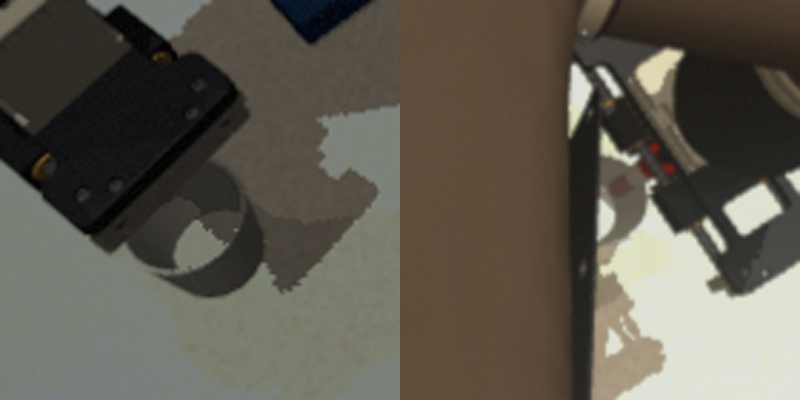

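The gripper hangs over the pot (scene crop about (200,225)), and the tube is above the opening. By the pose it is centred to within 1 mm of the measured axis. Lowering.

Call:
apply_moves:
  targets:
    - {"travel": [0,0,10],"roll": 0,"jaw": 0}
    - {"travel": [0,0,15],"roll": 0,"jaw": 0}
    - {"travel": [0,0,15],"roll": 0,"jaw": 0}
    - {"travel": [0,0,15],"roll": 0,"jaw": 0}
    - {"travel": [0,0,15],"roll": 0,"jaw": 0}
    - {"travel": [0,0,10],"roll": 0,"jaw": 0}
    - {"travel": [0,0,7],"roll": 0,"jaw": 0}
    - {"travel": [0,0,4],"roll": 0,"jaw": 0}
    - {"travel": [0,0,0],"roll": 0,"jaw": 0}
    - {"travel": [0,0,0],"roll": 0,"jaw": 0}

```text
clock: 19.5
tool_pos: [0.526, -0.2946, 0.1178]
orientation: [-180.0, -0.0, -56.9]
force: [0.2, -0.4, 0.5]
opening: 0.0231
gripper_force: 30.0
```

Call:
apply_moves:
  targets:
    - {"travel": [0,0,1],"roll": 0,"jaw": 0}
    - {"travel": [0,0,1],"roll": 0,"jaw": 0}
    - {"travel": [0,0,0],"roll": 0,"jaw": 0}

```text
clock: 19.8
tool_pos: [0.5257, -0.2944, 0.1154]
orientation: [-180.0, -0.0, -56.9]
force: [-0.9, 0.0, -0.8]
opening: 0.0232
gripper_force: 30.0
```

Call:
apply_moves:
  targets:
    - {"travel": [0,0,0],"roll": 0,"jaw": 28}
    - {"travel": [0,0,0],"roll": 0,"jaw": 34}
    - {"travel": [0,0,0],"roll": 0,"jaw": 50}
    - {"travel": [0,0,0],"roll": 0,"jaw": 70}
    - {"travel": [0,0,0],"roll": 0,"jaw": 87}
    - {"travel": [0,0,0],"roll": 0,"jaw": 87}
    - {"travel": [0,0,0],"roll": 0,"jaw": 87}
    - {"travel": [0,0,-5],"roll": 0,"jaw": 87}
    - {"travel": [0,0,-10],"roll": 0,"jaw": 87}
    - {"travel": [0,0,-15],"roll": 0,"jaw": 87}

```text
clock: 20.8
tool_pos: [0.5253, -0.2944, 0.1456]
orientation: [180.0, 0.0, -56.9]
force: [0.5, -0.3, -0.0]
opening: 0.0861
gripper_force: 0.0
```

Call:
apply_moves:
  targets:
    - {"travel": [0,0,-30],"roll": 0,"jaw": 87}
    - {"travel": [0,0,-40],"roll": 0,"jaw": 87}
    - {"travel": [0,0,-40],"roll": 0,"jaw": 87}
    - {"travel": [0,0,-40],"roll": 0,"jaw": 87}
    - {"travel": [0,0,-20],"roll": 0,"jaw": 87}
    - {"travel": [0,0,0],"roll": 0,"jaw": 87}
    - {"travel": [0,0,0],"roll": 0,"jaw": 87}

```text
clock: 21.5
tool_pos: [0.5255, -0.2943, 0.3162]
orientation: [-179.9, -0.1, -56.9]
force: [0.4, -0.9, -0.3]
opening: 0.0869
gripper_force: 0.0
```

```bash
python3 st.py; python3 - <<'E'
from h import *
s=save("scene","pics/s7.png")
f=lambda a:cv2.resize(a[:,:,::-1],(400,400),interpolation=cv2.INTER_CUBIC)
cv2.imwrite("pics/c7.png",np.hstack([f(s[200:340,30:170]),f(s[110:260,260:410])]))
E
```

```text
{'clock': np.float64(21.5), 'joint_pos': array([-1.06942e+01,  1.16547e+01, -2.79400e+00, -1.65000e-02,
       -7.54573e+01,  4.38153e+01]), 'tool_pos': array([ 0.5255, -0.2943,  0.3162]), 'orientation': array([-1.799211e+02, -5.350000e-02, -5.688310e+01]), 'force': array([ 0.4255, -0.8771, -0.2741]), 'moment': array([ 0.084 , -0.0082,  0.0004]), 'opening': np.float64(0.0869), 'gripper_force': np.float64(0.0)}
tall tool dx,dy -330.43051226221274 -202.95167408181845
pot tool dx,dy 0.16569222139589312 0.044260806129577834
```

View pics/c7.png

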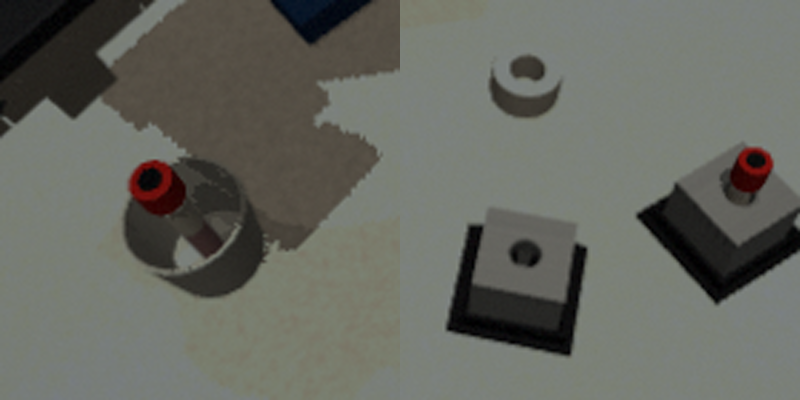

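The tube is cap up in the upright pot (crop cap (155,185)). The block is down and empty, and the short tube is in place. I'll let it settle, then hand in.

Call:
apply_moves:
  targets:
    - {"travel": [0,0,0],"roll": 0,"jaw": 87}
    - {"travel": [0,0,0],"roll": 0,"jaw": 87}
    - {"travel": [0,0,0],"roll": 0,"jaw": 87}
    - {"travel": [0,0,0],"roll": 0,"jaw": 87}
    - {"travel": [0,0,0],"roll": 0,"jaw": 87}
    - {"travel": [0,0,0],"roll": 0,"jaw": 87}
    - {"travel": [0,0,0],"roll": 0,"jaw": 87}
    - {"travel": [0,0,0],"roll": 0,"jaw": 87}

```text
clock: 22.35
tool_pos: [0.5256, -0.2945, 0.3153]
orientation: [-180.0, -0.0, -56.9]
force: [-0.4, 0.2, -1.2]
opening: 0.0871
gripper_force: 0.0
```

```bash
python3 -c "
from plant import ctrl
print(ctrl.close_job())"
```

```text
the job is handed in; nothing more can be done
None
```

I handed the job in at about 22 s with no verdict returned: the last picture shows the tall tube twisted free and released cap up in the empty pot, its block down in the tray and the short tube still in its own block.

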